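# Find the mixer beater's mate and hold it ready

## Task

One beater is already fitted in the hand mixer; of the three standing in the socket posts of the turntable, take the one of the same size, gripping it by its wire head, and draw it straight up until its shank is clear of the post. Then tip it until it lies about level, carry it over the middle of the bowl and hold it there a good 10 cm above the bowl's rim, shank towards the mixer and about parallel to the beater already fitted. Leave everything else where it stands, and finish while still holding the beater still in the gripper: do not put it down or let go.

Things in the scene. Friction and masses are not known exactly. Their poses are not given: they have to be found in the camera images.
- beater_mid: The beater to take, 35 to 70 g: steel, four-armed wire head 48 mm wide, arms along its +-x and +-y. Origin under its collar (18 mm disc, resting on the post); z along the shank to the head, up at the start. Shank 8 mm thick, 55 mm long, at z below 0. From z = 31 to 79 mm each arm is a straight strip 8 mm wide; head ends at z = 95 mm. Loose in its bore.
- beater_mid_head (a point): Centre of that beater's wire head, on its axis at z = 55 mm. Pads close on two arms facing each other (line of closing along the beater's x or y); between the arms the head is open.
- beater_mid_tip (a point): Free end of its shank, on its axis at z = -55 mm.
- beater_small: Look-alike, to be left: like beater_mid (same shank, collar and axes) but head 36 mm wide, ending at z = 81 mm.
- beater_large: Look-alike, to be left: like beater_mid (same shank, collar and axes) but head 60 mm wide, ending at z = 109 mm.
- turntable: Grey turntable, does not turn or move; disc 300 mm across, top 30 mm above the counter. Origin at its centre on the counter, z up. 110 mm from its centre, at 0, 120, 240 degrees from x, posts 28 mm thick, tops 90 mm above the counter, with an upright bore 11 mm across, 60 mm deep, a beater in each; at 60, 180, 300 degrees a jar.
- jar0: Empty glass spice jar with twist cap, 42 mm diameter, 85 mm tall, loose on the turntable between the posts. Origin at the centre of its underside.
- jar1: Like jar0.
- jar2: Like jar0.
- mixer_socket (a point): Mouth of the empty outlet of the teal hand mixer (fixed, standing on its heel, 215 mm tall), 150 mm above the counter. Its x points into the mixer along the outlet, level; its -x to the bowl, z up. 60 mm beside it, at y = -60 mm, sits the fitted beater, of beater_mid's size: level, parallel to x, its head pointing to -x and ending at x = -95 mm.
- bowl: White melamine bowl, loose, rim diameter 200 mm, rim 80 mm above the counter. Origin at the centre of its underside. It stands about 0.20 to 0.23 m in front (-x) of mixer_socket.
- mug: Blue mug, 80 mm across, 90 mm tall, bystander beyond the turntable. Origin under its centre.
- measure: Small aluminium measuring cup, 70 mm across, 50 mm tall, bystander beyond the turntable. Origin under its centre.
- spatula: Spatula about 260 mm long lying on the counter beyond the turntable, bystander.

How it is judged:
On the way:
1. the matching beater is drawn up, still upright (within 35 degrees), until its shank's end is above the post (height (world z) of beater_mid_tip above 0.092 m and angle between beater_mid's own z axis and vertical below 0.61 rad and contact force between beater_mid and the fingers above 1 N), for 0.1 s.
At the end, for the whole second after the job is handed in: The mid-size beater is held still in the fingers, free of the bowl: head centre within 75 mm sideways of the bowl's centre and over 160 mm above the counter, shank end over 110 mm; axis within 24 deg of level and 28 deg of the fitted beater, shank towards the mixer (height (world z) of beater_mid_head above 0.16 m and height (world z) of beater_mid_tip above 0.11 m and horizontal distance between beater_mid_head and bowl below 0.075 m and angle between beater_mid's own z axis and vertical between 1.1508 and 1.9908 rad and angle between the z axis of beater_mid and the x axis of mixer_socket, either way round below 0.5 rad and z of mixer_socket in the frame of beater_mid below 0.04 m and contact force between beater_mid and the fingers above 1.5 N and contact force between beater_mid and bowl below 0.2 N and linear speed of beater_mid below 0.03 m/s and angular speed of beater_mid below 0.3 rad/s); the arm keeps its last pose, push and grip.
It fails at once if another beater moves over 30 mm; a jar, the bowl or another bystander moves over 40 mm or is tipped over (distance of any of beater_small, beater_large from where it was at the start of the episode above 0.03 m or distance of any of jar0, jar1, jar2, bowl, mug, measure, spatula from where it was at the start of the episode above 0.04 m or angle between any of jar0, jar1, jar2, bowl's own z axis and vertical above 0.5 rad).
It also fails if it takes over 43 s, if anything falls off the work surface, if the arm or the gripper's body presses on something with over 40 N, if the wrist force passes 120 N, or if a joint passes its speed limit or range.

## Robot

A 6-joint arm with a two-finger parallel gripper is mounted at the origin on the work surface. World frame = base frame: x ahead of the robot, y to its left, z up, the work surface at z = 0. Lengths are in m, angles in rad, forces in N, time in s.
With the tool pointing down it reaches from about 0.3 to 0.775 m from the base axis. Payload 14.6 kg.
Tool frame: the origin (TCP) lies midway between the tips of the shut fingers; the grasp point (between the pads) lies 19 mm behind it (ctrl.pinch_z is the z of the grasp point in the tool frame, in m); z points along the fingers, y is the line along which they close (so a half turn about z gives the same grasp; the last joint's range is limited). The gripper opens to 94 mm and grips with 3 to 60 N. Pads are 16 mm wide; open, the fingers measure 119 mm over their backs; the gripper's body (75 mm by 177 mm) begins 78 mm behind the grasp point.
Start: joints at [-1.211, 0.3, 1.521, -0, 1.321, -0.067], TCP at [0.228, -0.501, 0.205] pointing down, gripper open.
Joint ranges: [-3.03, 3.03], [-0.79, 2.21], [0.23, 2.52], [-1.04, 4.18], [0, 3.07], [-2.55, 2.55]. Speed limits (rad/s): [2.22, 2.22, 2.57, 3.14, 3.14, 3.14].

## Interface

Orientations are given as [roll, pitch, yaw] about the fixed x, y, z axes, in that order (R = Rz(yaw) Ry(pitch) Rx(roll)).
In Python, from station import ctrl, camera, ticket gives the robot as it stands. The module is installed in compiled form; this text tells all that it offers.
- The arm moves only by the shell command python3 -m inch 'ROWS' [FORCE]. ROWS is text: rows parted by semicolons, each of 7 numbers parted by spaces: the opening, from -1 (shut) to 1 (fully open), then the shift along the tool's x, y, z in units of 0.03 m (1.0 is 0.03 m), then the turn, a rotation vector about the tool's x, y, z in units of 10 degrees (1.0 is 10 degrees). In form: grip dx dy dz rx ry rz; .... A call has 1 to 10 rows; each row shifts and turns the commanded pose from where the row before left it, along the tool's axes as they then stand; what a row does not reach is not made up. A row lasts 1/8 s, in which the tool goes at most 62.5 mm and 10.7 degrees, less where a joint would pass 70% of its speed; a pose out of reach is approached as far as the arm can. A call with a number of a shift or a turn outside -1 to 1 is refused whole. A call with a gripper value outside its range is refused whole. The fingers move at their own pace and stop on an object; FORCE is the grip in N (left out, the last holds). Time passes only in rows, so rows that do not move let the fingers close. It gives the time, the measured TCP pose, the force, the opening and the grip force at its end, in the units of the state.
- ctrl.get_obs(): the state, without advancing time (a new reading comes with each control period).
- camera(name): name is "scene" or "top"; returns a dict with "img" (384x512x3 uint8, blue, green, red), "range_z" (384x512 float32, m along the optical axis (not along the pixel's ray), 0 where there is no reading), "intrinsics" (3x3 intrinsics, pixels), "k1" (the pictures are not rectified: a ray, as slopes to the right and down, at radius r is drawn at 1 + k1 r^2 times it, then the intrinsics apply), "view" (4x4, takes a point from world to camera coordinates). Camera axes: x right, y down, z forward; pixel columns grow to the right and rows downward; lengths in m; the calibration is good to about 2 mm. A picture is of the moment at which its call begins.
- ticket.hand_in(): hands the job in; it is judged then, once.
The state is a dict: "time_s": time; "qpos": joint angles; "joint_vel": joint speeds; "tau": joint torques, N m; "ee_pos": TCP position; "eef_rot": TCP orientation; "force": force on the tool from outside, world axes, zero at the start; "moment": the same for the moment, N m; "grip_width": finger opening in m; "grip_force": force on a finger pad.
Only numpy, scipy, OpenCV 4.12 (cv2) and the standard library are available. Lean on these libraries where they do the work, as an engineer would, in place of code of your own. Each camera call takes 0.05 s, during which the arm holds its last target. There are 200 camera calls.

## Working session

There is one attempt and no reset: what is moved stays moved. The work goes in short steps, Python scripts to look and compute and a shell command to move; the robot and the scene stay as the last step left them, time stands still between calls to the robot, and variables do not carry over. Pictures are saved under pics/ and viewed, at most 10 in all, crops included, and the job is handed in when it is done.

```bash
mkdir -p pics
cat > h.py <<'E'
import numpy as np,cv2
from station import ctrl,camera,ticket
def cloud(c):
    K=c["intrinsics"];h,w=c["range_z"].shape
    u,v=np.meshgrid(np.arange(w),np.arange(h))
    d=np.stack([(u-K[0,2])/K[0,0],(v-K[1,2])/K[1,1]],-1);s=d.copy()
    for _ in range(15): s=d/(1+c["k1"]*(s**2).sum(-1,keepdims=True))
    z=c["range_z"][...,None]
    P=np.concatenate([s*z,z,np.ones_like(z)],-1)@np.linalg.inv(c["view"]).T
    return P[...,:3],s
def proj(c,p):
    q=c["view"]@np.append(p,1);s=q[:2]/q[2];s=s*(1+c["k1"]*(s@s))
    K=c["intrinsics"];return s[0]*K[0,0]+K[0,2],s[1]*K[1,1]+K[1,2]
E
python3 - <<'E'
from h import *
print(ctrl.get_obs(),ctrl.pinch_z)
for n in("scene","top"):
    c=camera(n);np.savez(n+"0.npz",**c);cv2.imwrite(f"pics/{n}0.png",cv2.resize(c["img"],(768,576)))
    print(n,c["intrinsics"],c["k1"],np.linalg.inv(c["view"]).round(3),(c["range_z"]>0).mean())
E
```

```text
{'time_s': 0.0, 'qpos': array([-1.21059811e+00,  3.00490788e-01,  1.52158792e+00, -2.23252274e-05,
        1.32070159e+00, -6.66212987e-02]), 'joint_vel': array([ 1.41152985e-05, -1.42746793e-03,  2.15865298e-04,  3.58993208e-04,
        4.60641719e-05, -1.10804740e-03]), 'tau': array([-1.19651755e-03, -5.31803727e+01, -3.52734661e+01,  7.07949582e-02,
        2.44173640e-02, -1.04393084e-04]), 'ee_pos': array([ 0.2275747 , -0.50041575,  0.20487264]), 'eef_rot': array([-3.14040620e+00, -5.74879692e-05,  4.26825015e-01]), 'force': array([0.383914  , 0.49317487, 0.12254903]), 'moment': array([-0.04606485,  0.02148491,  0.01202882]), 'grip_force': 0.0, 'grip_width': 0.09397910891346327} -0.0188
scene [[409.50120795   0.         252.47619847]
 [  0.         409.50120795 194.32268044]
 [  0.           0.           1.        ]] -0.08757363628834654 [[-0.151  0.52  -0.841  1.393]
 [ 0.988  0.096 -0.118  0.173]
 [ 0.02  -0.849 -0.528  0.611]
 [ 0.     0.     0.     1.   ]] 0.9960378011067709
top [[346.61967645   0.         254.20827093]
 [  0.         346.61967645 190.16102676]
 [  0.           0.           1.        ]] -0.020846808250362128 [[ 0.018 -0.981  0.191  0.461]
 [-1.    -0.02  -0.008  0.072]
 [ 0.011 -0.191 -0.982  0.982]
 [ 0.     0.     0.     1.   ]] 0.9959360758463541
```

View pics/scene0.png

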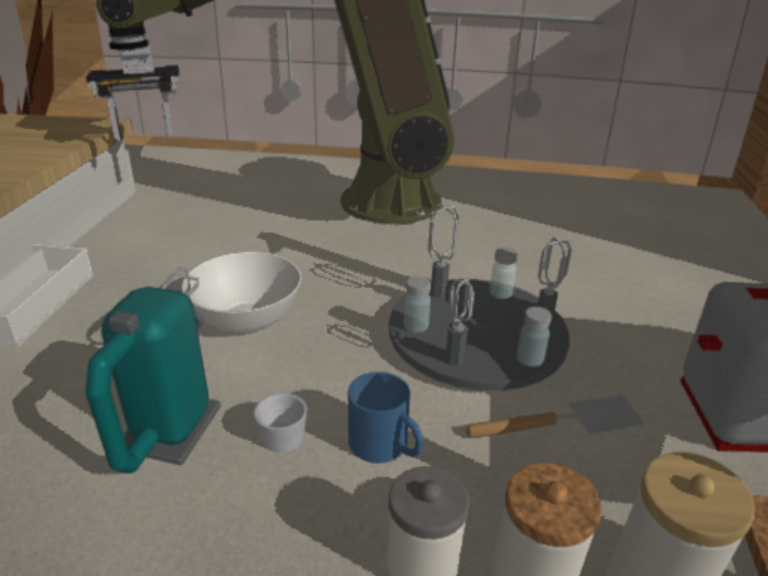

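View pics/top0.png

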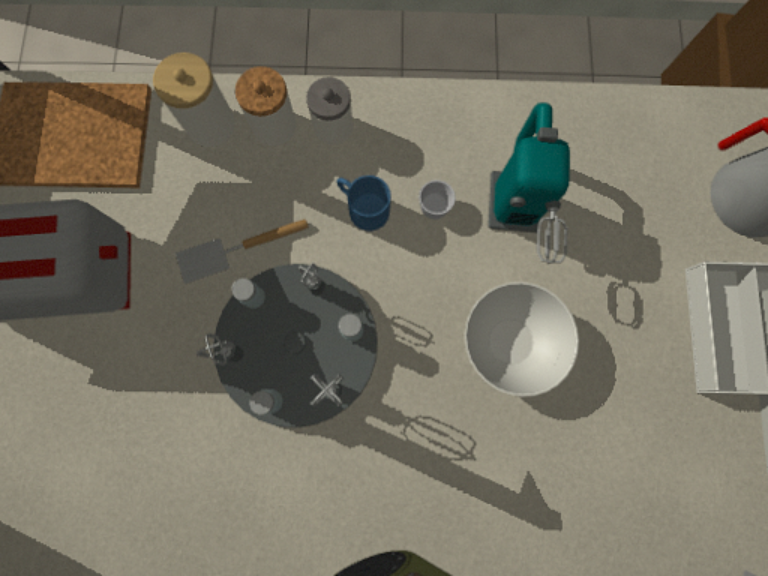

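The scene view shows three beaters, at (443,235), (555,265) and (461,300). In the top view (1.5x) they are at (327,390), (218,348) and (311,277). The bowl is at (522,338) and the mixer with its fitted beater is at (550,235). Next I measure them.

```bash
cat > m.py <<'E'
from h import *
import sys
C={n:dict(np.load(n+"0.npz")) for n in("scene","top")}
cl={n:cloud(C[n]) for n in C}
P,_=cl["top"]
def at(u,v):return P[int(v/1.5),int(u/1.5)].round(3)
# turntable: grey dark, z~0.03
for n in C:
    P,_=cl[n];img=C[n]["img"].astype(int)
    m=(abs(P[...,2]-.03)<.006)&(P[...,0]<.75)&(P[...,1]>-.05)&(P[...,1]<.6)
    q=P[m][:,:2];hull=cv2.convexHull(q.astype(np.float32));print(n,"table",cv2.minEnclosingCircle(hull),np.median(P[m][:,2]))
    m=(abs(P[...,2]-.08)<.004)&(abs(P[...,0]-.45)<.15)&(abs(P[...,1]+.1)<.17)
    q=P[m][:,:2];print(n,"bowl",len(q),cv2.minEnclosingCircle(q.astype(np.float32)))
P=np.concatenate([cl[n][0].reshape(-1,3) for n in C]);N=np.concatenate([[i]*cl[n][0][...,0].size for i,n in enumerate(C)])
np.save("pts.npy",P)
m=(P[:,2]>.125)&(P[:,2]<.3)&(P[:,0]>.2)&(P[:,0]<.75)&(P[:,1]>0.02)&(P[:,1]<.5)
Q=P[m];NN=N[m]
from scipy.cluster.hierarchy import fcluster,linkage
l=fcluster(linkage(Q[:,:2],"single"),.02,"distance")
for k in set(l):
    for i in(0,1):
        q=Q[(l==k)&(NN==i)]
        if len(q)>8:
            e=cv2.minAreaRect(q[:,:2].astype(np.float32)*1000)
            print(k,i,len(q),"c",q.mean(0).round(3),"zmax",q[:,2].max().round(3),"circ",np.round(cv2.minEnclosingCircle(q[:,:2].astype(np.float32)*1000),1) if 0 else cv2.minEnclosingCircle(q[:,:2].astype(np.float32)*1000),e)
E
python3 m.py
python3 - <<'E'
from h import *
c=dict(np.load("top0.npz"));a=cv2.resize(c["img"][160:290,120:270],None,fx=5,fy=5,interpolation=cv2.INTER_CUBIC)
s=dict(np.load("scene0.npz"))["img"][125:260,255:400]
cv2.imwrite("pics/ct.png",cv2.resize(a,(690,598)));cv2.imwrite("pics/cs.png",cv2.resize(s,None,fx=4.4,fy=4.4,interpolation=cv2.INTER_CUBIC))
E
```

```text
scene table ((0.17192740738391876, 0.3631613850593567), 0.6104562878608704) 0.02954256875708361
scene bowl 185 ((0.5480696558952332, -0.17918901145458221), 0.10054907202720642)
top table ((0.5958400368690491, 0.3229118287563324), 0.26835572719573975) 0.0304317780950622
top bowl 248 ((0.548465371131897, -0.1799735426902771), 0.09849506616592407)
1 0 1617 c [0.219 0.071 0.231] zmax 0.3 circ ((220.19906616210938, 75.91300201416016), 58.8218879699707) ((218.3652801513672, 75.36243438720703), (21.51008415222168, 117.44239044189453), 16.711467742919922)
1 1 620 c [0.224 0.06  0.225] zmax 0.297 circ ((218.93206787109375, 72.10945892333984), 55.21318817138672) ((219.5965576171875, 72.31743621826172), (7.76394510269165, 110.31572723388672), 17.379295349121094)
2 0 213 c [0.644 0.186 0.148] zmax 0.171 circ ((643.0012817382812, 185.9143829345703), 19.46601104736328) ((642.5487060546875, 185.89886474609375), (32.141849517822266, 30.595226287841797), 14.312572479248047)
2 1 80 c [0.64  0.184 0.158] zmax 0.172 circ ((640.1232299804688, 184.17173767089844), 18.122987747192383) ((639.9959716796875, 
[... 203 characters left out ...]
, 148.12957763671875), (51.455108642578125, 47.44537353515625), 0.779808521270752)
3 1 125 c [0.454 0.147 0.189] zmax 0.201 circ ((454.0419616699219, 146.68235778808594), 29.813602447509766) ((454.4544677734375, 146.4159698486328), (45.801483154296875, 46.69441604614258), 2.31205415725708)
4 0 260 c [0.518 0.329 0.156] zmax 0.186 circ ((516.7267456054688, 326.0858459472656), 27.03557777404785) ((515.844970703125, 328.0037536621094), (40.52289962768555, 43.326904296875), 67.41728210449219)
4 1 136 c [0.514 0.327 0.166] zmax 0.187 circ ((514.2556762695312, 327.0399169921875), 24.32123374938965) ((513.8052368164062, 327.1954345703125), (38.78984451293945, 38.567142486572266), 65.83748626708984)
```

View pics/ct.png

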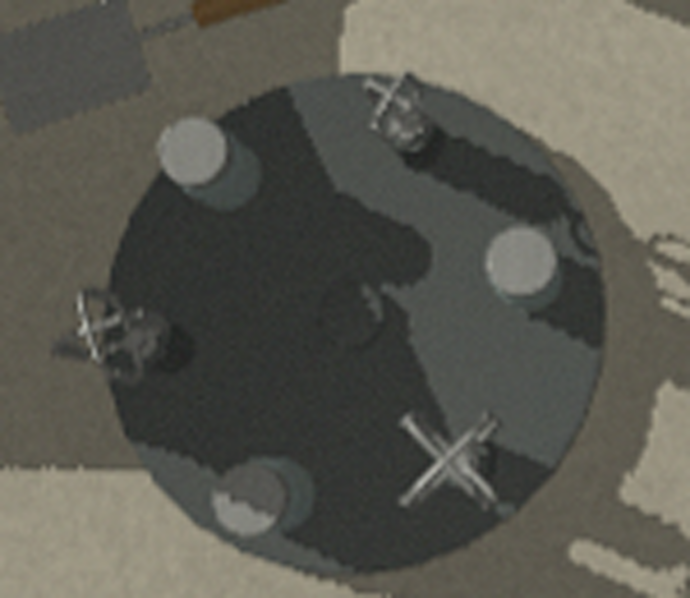

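View pics/cs.png

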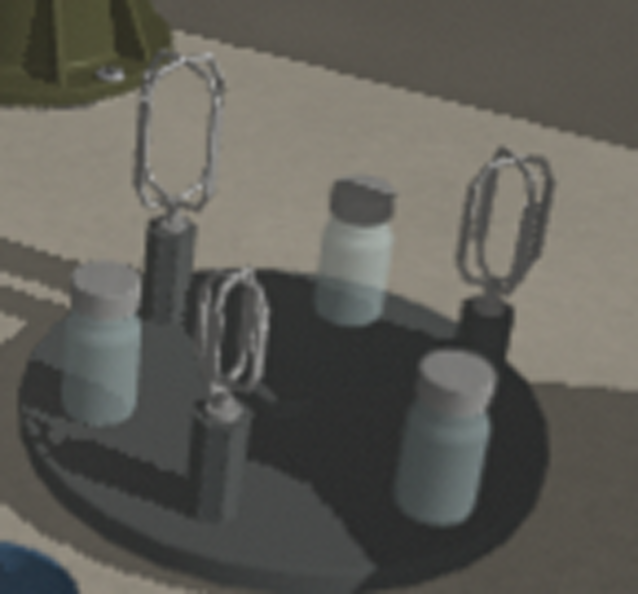

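The mid beater is at about (0.515, 0.327) with its top at z = 0.187, against 0.185 expected. The other two match the small and large sizes. Next I refine its axis and arm directions, and the direction of the fitted beater.

```bash
cat > m2.py <<'E'
from h import *
for n in("top","scene"):
    c=dict(np.load(n+"0.npz"));P,s=cloud(c);hsv=cv2.cvtColor(c["img"],cv2.COLOR_BGR2HSV)
    near=np.hypot(P[...,0]-.515,P[...,1]-.327)<.04
    for lo,hi in((.11,.135),(.135,.16),(.16,.175),(.175,.195)):
        q=P[near&(P[...,2]>lo)&(P[...,2]<hi)]
        if len(q)<6: continue
        e=cv2.minEnclosingCircle(q[:,:2].astype(np.float32))
        best=max((np.exp(4j*np.arctan2(*(q[:,:2]-e[0]).T[::-1]))*np.hypot(*(q[:,:2]-e[0]).T)**2).sum() for _ in[0])
        print(n,lo,len(q),np.round(e[0],4),round(e[1],4),"arm deg",round(np.degrees(np.angle(best))/4,1),round(abs(best)/(np.hypot(*(q[:,:2]-e[0]).T)**2).sum(),2))
    m=(P[...,0]>.6)&(P[...,0]<.8)&(abs(P[...,1]+.22)<.1)&(P[...,2]>.11)&(P[...,2]<.19)
    teal=(hsv[...,0]>70)&(hsv[...,0]<105)&(hsv[...,1]>110)
    q=P[m&~teal];print(n,"fit",len(q),q.min(0).round(3),q.max(0).round(3),q.mean(0).round(3))
    mm=cv2.fitLine(q.astype(np.float32),cv2.DIST_HUBER,0,.01,.01).ravel();print(mm.round(3),np.degrees(np.arctan2(mm[1],mm[0])))
    e=cv2.minAreaRect(q[:,:2].astype(np.float32)*1000);print(e)
    q=P[(P[...,0]>.6)&(P[...,0]<.95)&(abs(P[...,1]+.2)<.16)&(P[...,2]>.08)&(P[...,2]<.25)&teal];print("teal",q.min(0).round(3),q.max(0).round(3),cv2.minAreaRect(q[:,:2].astype(np.float32)*1000))
E
python3 m2.py
python3 - <<'E'
from h import *
c=dict(np.load("top0.npz"));a=c["img"][60:270,300:440]
cv2.imwrite("pics/mx.png",cv2.resize(a,None,fx=2.8,fy=2.8,interpolation=cv2.INTER_CUBIC))
E
```

```text
top 0.11 53 [0.5146 0.3266] 0.0241 arm deg 20.8 0.93
top 0.135 36 [0.5143 0.327 ] 0.0244 arm deg 21.8 0.9
top 0.16 25 [0.5146 0.3269] 0.0242 arm deg 22.1 0.93
top 0.175 63 [0.5142 0.3286] 0.0208 arm deg 21.4 0.91
top fit 436 [ 0.667 -0.242  0.118] [ 0.787 -0.151  0.188] [ 0.726 -0.209  0.154]
[ 0.968  0.245  0.048  0.732 -0.213  0.157] 14.221761
((726.3471069335938, -199.08657836914062), (124.09972381591797, 84.38562774658203), 7.820519924163818)
teal [ 0.764 -0.237  0.08 ] [ 0.941 -0.148  0.209] ((852.7349243164062, -193.96542358398438), (89.04135131835938, 175.97714233398438), 88.022705078125)
scene 0.11 96 [0.5167 0.3261] 0.0271 arm deg 21.9 0.89
scene 0.135 107 [0.5162 0.3285] 0.0259 arm deg 21.4 0.88
scene 0.16 54 [0.5174 0.328 ] 0.0251 arm deg 21.6 0.91
scene 0.175 55 [0.5184 0.3279] 0.0197 arm deg 21.9 0.87
scene fit 221 [ 0.669 -0.238  0.111] [ 0.789 -0.148  0.187] [ 0.717 -0.193  0.156]
[ 0.828  0.559 -0.043  0.722 -0.187  0.154] 33.99889
((733.063720703125, -196.06729125976562), (140.96861267089844, 52.79704666137695), 25.97766876220703)
teal [ 0.783 -0.237  0.08 ] [ 0.95  -0.147  0.206] ((865.3649291992188, -194.72610473632812), (84.5416488647461, 170.710205078125), 81.27936553955078)
```

View pics/mx.png

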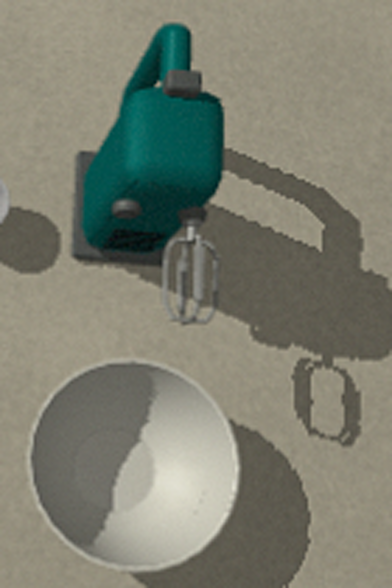

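The crop shows the empty outlet at about (125,208) and the fitted beater running from its collar (192,215) to its head end (190,320), roughly parallel to image vertical.

```bash
python3 - <<'E'
from h import *
c=dict(np.load("top0.npz"));P,s=cloud(c);Ti=np.linalg.inv(c["view"])
def ray(x,y,h=.15):
    u,v=300+x/2.8,60+y/2.8
    d=Ti[:3,:3]@np.append(s[int(round(v)),int(round(u))],1);o=Ti[:3,3];return o+d*(h-o[2])/d[2]
A=ray(125,208);B=ray(193,213);C=ray(190,320);D=ray(190,275)
print(A,B,np.hypot(*(A-B)[:2]),"x-dir from outlets",np.degrees(np.arctan2(*(A-B)[1::-1]))-90,"from beater",np.degrees(np.arctan2(*(B-C)[1::-1])),np.hypot(*(B-C)[:2]))
h=P[(P[...,0]>.66)&(P[...,0]<.76)&(abs(P[...,1]+.22)<.04)&(P[...,2]>.11)&(P[...,2]<.19)]
print(cv2.minAreaRect(h[:,:2].astype(np.float32)*1000))
E
for i in 1; do python3 -m inch '1 0 0 0 0 0 0'; done
```

```text
[ 0.77307881 -0.16214736  0.15      ] [ 0.7692322  -0.22326927  0.15      ] 0.06124282323136087 x-dir from outlets -3.601070713109209 from beater -4.110483512477751 0.09960772085393559
((713.5398559570312, -216.00784301757812), (48.927249908447266, 93.05683898925781), 85.8292465209961)
time_s: 0.22
ee_pos: [0.2276, -0.5005, 0.2051]
eef_rot: [-3.141, -0.0, 0.427]
force: [0.5, 0.1, 0.9]
grip_width: 0.0942
grip_force: 0.0
```

The fitted beater's x-direction has a yaw of about −4°, and the outlet spacing of 61 mm matches the 60 mm given. I raise the arm and turn the closing line onto the arms (yaw 111.5°).

```bash
cat > go.py <<'E'
# remaining move to a target pose, in tool axes and row units: go.py x y z(grasp point) rpy-deg(3)
import sys
from h import *
from scipy.spatial.transform import Rotation as Ro
a=[float(v) for v in sys.argv[1:]]
o=ctrl.get_obs();R=Ro.from_euler("xyz",o["eef_rot"])
g=o["ee_pos"]+R.apply([0,0,ctrl.pinch_z]);T=Ro.from_euler("xyz",a[3:],degrees=True)
t=np.array(a[:3])-T.apply([0,0,ctrl.pinch_z])
print("q",o["qpos"].round(3),"ee",o["ee_pos"].round(4),"rpy",np.degrees(o["eef_rot"]).round(1),"grasp",g.round(4),"w",o["grip_width"],"gf",o["grip_force"],"F",o["force"].round(1),"t",o["time_s"])
print("shift(units, ee to target, now axes)",(R.inv().apply(t-o["ee_pos"])/.03).round(2),"turn",(np.degrees((R.inv()*T).as_rotvec())/10).round(2))
E
python3 -m inch '1 0 0 -.4 0 0 -.9;1 0 0 -.4 0 0 -.9;1 0 0 -.4 0 0 -.9;1 0 0 -.4 0 0 -.9;1 0 0 -.4 0 0 -.9;1 0 0 -.4 0 0 -.9;1 0 0 -.4 0 0 -.9;1 0 0 -.4 0 0 -.9;1 0 0 -.4 0 0 -.9;1 0 0 0 0 0 -.6'
python3 go.py .5155 .3272 .245 180 0 111.5
```

```text
time_s: 1.48
ee_pos: [0.2277, -0.5008, 0.3143]
eef_rot: [-3.142, 0.001, 1.949]
force: [-0.1, -0.2, 0.3]
grip_width: 0.0938
grip_force: 0.0
q [-1.211  0.242  1.345 -0.     1.553 -1.589] ee [ 0.2277 -0.5008  0.3143] rpy [-1.800e+02  1.000e-01  1.117e+02] grasp [ 0.2277 -0.5008  0.3331] w 0.09382257256771918 gf 0.0 F [-0.1 -0.2  0.3] t 1.475
shift(units, ee to target, now axes) [22.1  19.12  2.91] turn [-0.    0.01  0.02]
```

```bash
R='1 0 0 0 0 0 0'
python3 -m inch '1 .75 .65 0 0 0 0;1 .75 .65 0 0 0 0;1 .75 .65 0 0 0 0;1 .75 .65 0 0 0 0;1 .75 .65 0 0 0 0;1 .75 .65 0 0 0 0;1 .75 .65 0 0 0 0;1 .75 .65 0 0 0 0;1 .75 .65 0 0 0 0;1 .75 .65 0 0 0 0' >/dev/null
python3 -m inch '1 .75 .65 0 0 0 0;1 .75 .65 0 0 0 0;1 .75 .65 0 0 0 0;1 .75 .65 0 0 0 0;1 .75 .65 0 0 0 0;1 .75 .65 0 0 0 0;1 .75 .65 0 0 0 0;1 .75 .65 0 0 0 0;1 .75 .65 0 0 0 0;1 .75 .65 0 0 0 0' >/dev/null
python3 -m inch '1 .75 .65 0 0 0 0;1 .75 .65 0 0 0 0;1 .75 .65 0 0 0 0;1 .75 .65 0 0 0 0;1 .75 .65 0 0 0 0;1 .75 .65 0 0 0 0;1 .75 .65 0 0 0 0;1 .6 .6 0 0 0 0;1 0 0 0 0 0 0;1 0 0 0 0 0 0'
python3 go.py .5155 .3272 .245 180 0 111.5
```

```text
time_s: 5.22
ee_pos: [0.5055, 0.2802, 0.3134]
eef_rot: [-3.141, 0.0, 1.945]
force: [0.2, -0.1, 0.1]
grip_width: 0.0942
grip_force: 0.0
q [ 0.443  0.31   1.261 -0.     1.57   0.068] ee [0.5055 0.2802 0.3134] rpy [-180.     0.   111.5] grasp [0.5055 0.2802 0.3322] w 0.09416615814075764 gf 0.0 F [ 0.2 -0.1  0.1] t 5.225
shift(units, ee to target, now axes) [1.34 0.88 2.9 ] turn [-0.  0. -0.]
```

```bash
python3 -m inch '1 .67 .44 0 0 0 0;1 .67 .44 0 0 0 0;1 0 0 .8 0 0 0;1 0 0 .8 0 0 0;1 0 0 .8 0 0 0;1 0 0 .5 0 0 0;1 0 0 0 0 0 0'
python3 go.py .5155 .3272 .145 180 0 111.5
python3 - <<'E'
from h import *
out=[]
for n,x in(("scene",(230,80)),("top",(90,110))):
    c=camera(n);np.savez(n+"1.npz",**c);a=c["img"][x[1]:x[1]+190,x[0]:x[0]+170];out.append(cv2.resize(a,None,fx=2.35,fy=2.35,interpolation=cv2.INTER_CUBIC))
cv2.imwrite("pics/a1.png",np.hstack(out))
E
```

```text
time_s: 6.1
ee_pos: [0.5154, 0.3272, 0.226]
eef_rot: [-3.14, 0.0, 1.945]
force: [0.3, -0.6, 0.1]
grip_width: 0.094
grip_force: 0.0
q [ 0.506  0.423  1.306 -0.     1.413  0.132] ee [0.5154 0.3272 0.226 ] rpy [-179.9    0.   111.4] grasp [0.5154 0.3272 0.2448] w 0.0940499695162406 gf 0.0 F [ 0.3 -0.6  0.1] t 6.1
shift(units, ee to target, now axes) [-0.    0.01  3.33] turn [-0.01  0.   -0.01]
```

View pics/a1.png

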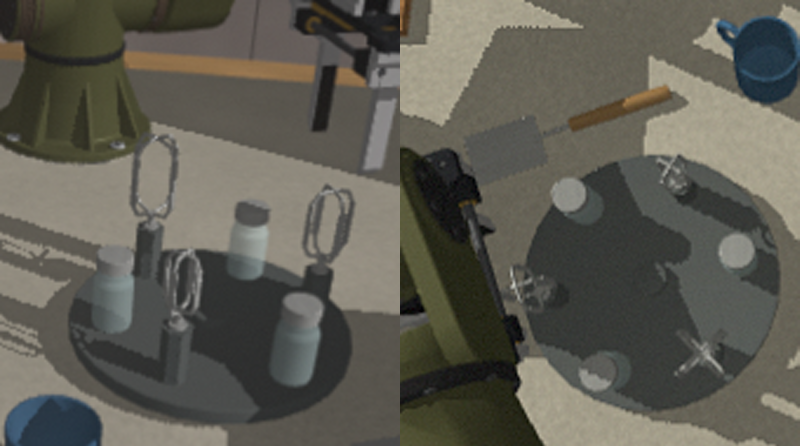

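The open fingers (left crop, tips near (322,125) and (375,165)) straddle the beater head at (335,190) from above. I descend now.

```bash
python3 -m inch '1 0 0 .7 0 0 0;1 0 0 .7 0 0 0;1 0 0 .7 0 0 0;1 0 0 .7 0 0 0;1 0 0 .5 0 0 0;1 0 0 0 0 0 0'
python3 go.py .5155 .3272 .145 180 0 111.5
python3 - <<'E'
from h import *
out=[]
for n,x in(("scene",(280,90)),("top",(70,150))):
    c=camera(n);a=c["img"][x[1]:x[1]+120,x[0]:x[0]+120];out.append(cv2.resize(a,None,fx=3.3,fy=3.3,interpolation=cv2.INTER_CUBIC))
cv2.imwrite("pics/a2.png",np.hstack(out))
E
```

```text
time_s: 6.95
ee_pos: [0.5154, 0.3276, 0.1271]
eef_rot: [-3.141, 0.0, 1.945]
force: [0.0, -0.4, -0.4]
grip_width: 0.0941
grip_force: 0.0
q [0.506 0.504 1.424 0.    1.214 0.132] ee [0.5154 0.3276 0.1271] rpy [-179.9    0.   111.5] grasp [0.5154 0.3276 0.1459] w 0.09411384853172995 gf 0.0 F [ 0.  -0.4 -0.4] t 6.95
shift(units, ee to target, now axes) [-0.01 -0.    0.03] turn [-0.01  0.   -0.  ]
```

View pics/a2.png

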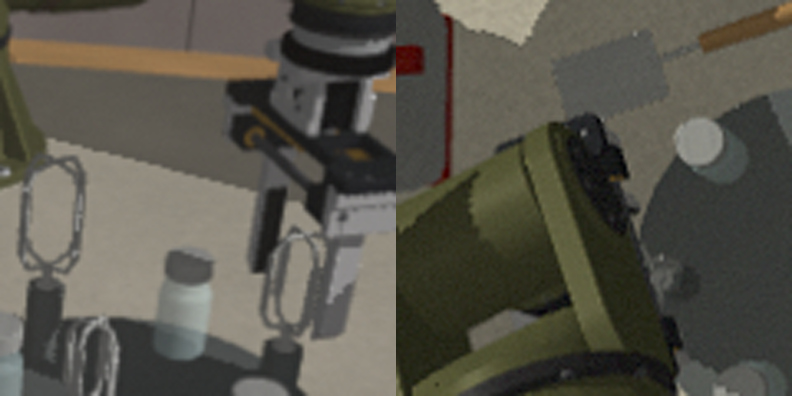

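The head (left crop, (293,280)) sits between the fingers, at (262,230) and (340,290). I close with 25 N.

```bash
python3 -m inch '-1 0 0 0 0 0 0;-1 0 0 0 0 0 0;-1 0 0 0 0 0 0;-1 0 0 0 0 0 0;-1 0 0 0 0 0 0;-1 0 0 0 0 0 0' 25
python3 go.py .5155 .3272 .255 180 0 111.5
```

```text
time_s: 7.8
ee_pos: [0.5156, 0.3277, 0.1275]
eef_rot: [3.142, 0.0, 1.945]
force: [0.1, 0.3, -0.7]
grip_width: 0.0479
grip_force: 25.0
q [ 0.506  0.504  1.424 -0.     1.214  0.132] ee [0.5156 0.3277 0.1275] rpy [180.    0.  111.5] grasp [0.5156 0.3277 0.1463] w 0.04789951438193736 gf 25.000061734754127 F [ 0.1  0.3 -0.7] t 7.8
shift(units, ee to target, now axes) [-0.02 -0.01 -3.62] turn [ 0.  0. -0.]
```

The grip width is 47.9 mm, so this is the 48 mm head. I draw it up.

```bash
python3 -m inch '-1 0 0 -.3 0 0 0;-1 0 0 -.3 0 0 0;-1 0 0 -.5 0 0 0;-1 0 0 -.6 0 0 0;-1 0 0 -.7 0 0 0;-1 0 0 -.7 0 0 0;-1 0 0 -.7 0 0 0;-1 0 0 -.7 0 0 0;-1 0 0 -.7 0 0 0;-1 0 0 -.7 0 0 0'
python3 -m inch '-1 0 0 -.7 0 0 0;-1 0 0 -.7 0 0 0;-1 0 0 -.3 0 0 0;-1 0 0 0 0 0 0'
python3 go.py .5155 .3272 .355 180 0 111.5
python3 - <<'E'
from h import *
c=camera("scene");cv2.imwrite("pics/l.png",cv2.resize(c["img"][0:240,220:512],None,fx=2.4,fy=2.4))
E
```

```text
time_s: 9.05
ee_pos: [0.5154, 0.3276, 0.3064]
eef_rot: [3.141, -0.0, 1.945]
force: [-1.4, 0.5, 0.1]
grip_width: 0.0479
grip_force: 25.0
time_s: 9.55
ee_pos: [0.5156, 0.3277, 0.356]
eef_rot: [3.141, -0.0, 1.945]
force: [-0.2, 0.6, -0.6]
grip_width: 0.0482
grip_force: 25.0
q [ 0.506  0.388  1.064 -0.     1.689  0.132] ee [0.5156 0.3277 0.356 ] rpy [179.9  -0.  111.5] grasp [0.5155 0.3277 0.3748] w 0.048184018101227286 gf 24.999960096320137 F [-0.2  0.6 -0.6] t 9.55
shift(units, ee to target, now axes) [-0.02 -0.01  0.66] turn [ 0.01 -0.   -0.  ]
```

View pics/l.png

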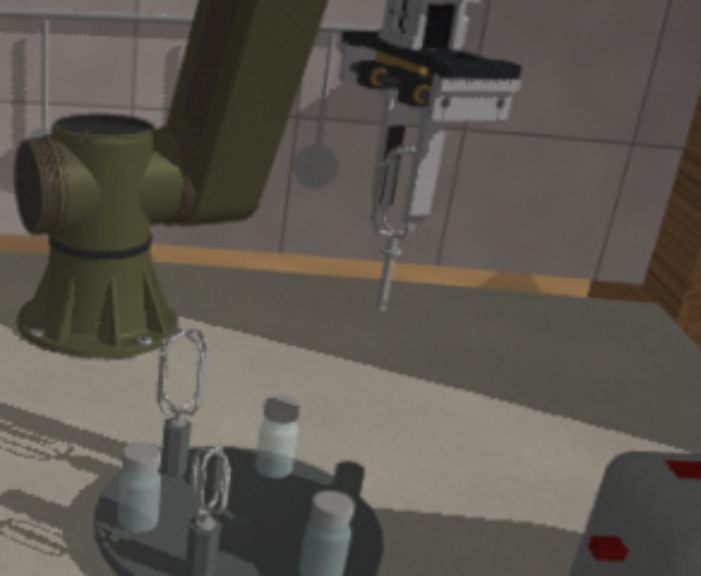

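The beater is held upright and clear of its now empty post at (348,480); the other items are unmoved. Next I check which poses the wrist range allows over the bowl, by fitting the arm plane to the logged poses.

Run:
```python
import numpy as np
D=np.array([[.3005,1.5216,.5497,.2049],[.242,1.345,.5501,.3143],[.310,1.261,.5779,.3134],[.423,1.306,.6105,.226],[.504,1.424,.6111,.1271],[.388,1.064,.6109,.356]])
r=np.sqrt(D[:,2]**2-.037**2);A=[];b=[]
for (a,c,_,z),rr in zip(D,r):
    s=a+c;A+=[[np.sin(a),np.sin(s),1,0],[np.cos(a),np.cos(s),0,1]];b+=[rr,z]
x,res,_,sv=np.linalg.lstsq(np.array(A),np.array(b),rcond=None);print(x,res,sv)
L1,L2,a0,hd=x
for d in(.2,.25,.3,.35):
  for z in(.3,.4,.5):
    for el in(0,-12):
      e=np.radians(el);R=.58;wr=R-d*np.cos(e)-a0;wz=z-d*np.sin(e)-(hd+d)
      D2=wr*wr+wz*wz;c3=(D2-L1**2-L2**2)/2/L1/L2
      q3=np.arccos(np.clip(c3,-1,1));q2=np.arctan2(wr,wz)-np.arctan2(L2*np.sin(q3),L1+L2*np.cos(q3));print(d,z,el,"q2",q2.round(2),"q3",q3.round(2),"q5",(np.pi/2-e-q2-q3).round(2))
```

```text
[ 0.38853263  0.4501532   0.00548037 -0.0560861 ] [0.00020787] [3.6637445  3.23662781 0.28027797 0.15053534]
0.2 0.3 0 q2 -0.03 q3 2.14 q5 -0.54
0.2 0.3 -12 q2 -0.08 q3 2.08 q5 -0.23
0.2 0.4 0 q2 -0.15 q3 2.01 q5 -0.29
0.2 0.4 -12 q2 -0.16 q3 1.93 q5 0.02
0.2 0.5 0 q2 -0.19 q3 1.82 q5 -0.06
0.2 0.5 -12 q2 -0.18 q3 1.72 q5 0.24
0.25 0.3 0 q2 -0.07 q3 2.32 q5 -0.68
0.25 0.3 -12 q2 -0.15 q3 2.25 q5 -0.32
0.25 0.4 0 q2 -0.24 q3 2.2 q5 -0.39
0.25 0.4 -12 q2 -0.27 q3 2.11 q5 -0.05
0.25 0.5 0 q2 -0.32 q3 2.03 q5 -0.14
0.25 0.5 -12 q2 -0.31 q3 1.91 q5 0.18
0.3 0.3 0 q2 -0.08 q3 2.48 q5 -0.83
0.3 0.3 -12 q2 -0.22 q3 2.41 q5 -0.41
0.3 0.4 0 q2 -0.32 q3 2.38 q5 -0.49
0.3 0.4 -12 q2 -0.39 q3 2.28 q5 -0.11
0.3 0.5 0 q2 -0.44 q3 2.22 q5 -0.21
0.3 0.5 -12 q2 -0.45 q3 2.09 q5 0.14
0.35 0.3 0 q2 -0.03 q3 2.62 q5 -1.01
0.35 0.3 -12 q2 -0.28 q3 2.57 q5 -0.5
0.35 0.4 0 q2 -0.39 q3 2.56 q5 -0.6
0.35 0.4 -12 q2 -0.51 q3 2.44 q5 -0.16
0.35 0.5 0 q2 -0.57 q3 2.41 q5 -0.27
0.35 0.5 -12 q2 -0.59 q3 2.26 q5 0.11
```

A near-level tool needs a higher hold, at z of about 0.5. First I carry it over the bowl still upright and turned in yaw, then tip and raise.

```bash
python3 -m inch '-1 0 0 0 0 0 .5;-1 0 0 0 0 0 .5;-1 0 0 0 0 0 .5;-1 0 0 0 0 0 .5;-1 0 0 0 0 0 .5;-1 0 0 0 0 0 .45;-1 0 0 0 0 0 0'
python3 go.py .555 -.18 .375 180 0 82
```

```text
time_s: 10.48
ee_pos: [0.5154, 0.3277, 0.3546]
eef_rot: [-3.141, 0.001, 1.431]
force: [-0.2, 0.8, -0.7]
grip_width: 0.0476
grip_force: 25.0
q [0.506 0.389 1.065 0.    1.689 0.646] ee [0.5154 0.3277 0.3546] rpy [-179.9    0.    82. ] grasp [0.5154 0.3277 0.3734] w 0.047590528975013834 gf 25.000370963243768 F [-0.2  0.8 -0.7] t 10.475
shift(units, ee to target, now axes) [-16.57   3.67  -0.04] turn [-0.01  0.   -0.  ]
```

```bash
python3 -m inch '-1 -.3 .07 0 0 0 0;-1 -.6 .13 0 0 0 0;-1 -.6 .13 0 0 0 0;-1 -.6 .13 0 0 0 0;-1 -.6 .13 0 0 0 0;-1 -.6 .13 0 0 0 0;-1 -.6 .13 0 0 0 0;-1 -.6 .13 0 0 0 0;-1 -.6 .13 0 0 0 0;-1 -.6 .13 0 0 0 0' >/dev/null
python3 -m inch '-1 -.6 .13 0 0 0 0;-1 -.6 .13 0 0 0 0;-1 -.6 .13 0 0 0 0;-1 -.6 .13 0 0 0 0;-1 -.6 .13 0 0 0 0;-1 -.6 .13 0 0 0 0;-1 -.6 .13 0 0 0 0;-1 -.6 .13 0 0 0 0;-1 -.6 .13 0 0 0 0;-1 -.6 .13 0 0 0 0' >/dev/null
python3 -m inch '-1 -.6 .13 0 0 0 0;-1 -.6 .13 0 0 0 0;-1 -.6 .13 0 0 0 0;-1 -.6 .13 0 0 0 0;-1 -.6 .13 0 0 0 0;-1 -.6 .13 0 0 0 0;-1 -.6 .13 0 0 0 0;-1 -.6 .13 0 0 0 0;-1 -.3 .07 0 0 0 0;-1 0 0 0 0 0 0'
python3 go.py .555 -.18 .375 180 0 82
```

```text
time_s: 14.22
ee_pos: [0.5534, -0.1871, 0.3553]
eef_rot: [-3.141, -0.0, 1.43]
force: [0.0, -0.3, -0.7]
grip_width: 0.0478
grip_force: 25.0
q [-0.389  0.321  1.154  0.     1.667 -0.248] ee [ 0.5534 -0.1871  0.3553] rpy [-180.    -0.    81.9] grasp [ 0.5534 -0.1871  0.3741] w 0.047825131608889744 gf 24.999807234853506 F [ 0.  -0.3 -0.7] t 14.225
shift(units, ee to target, now axes) [ 0.24  0.02 -0.03] turn [-0.   -0.   -0.01]
```

```bash
python3 -m inch '-1 .24 0 0 -.5 0 0;-1 0 0 0 -.8 0 0;-1 0 0 0 -.8 0 0;-1 0 0 0 -.8 0 0;-1 0 0 0 -.8 0 0;-1 0 0 0 -.8 0 0;-1 0 0 0 -.5 0 0;-1 0 0 0 0 0 0'
python3 go.py .555 -.18 .375 180 0 82;python3 go.py .555 -.18 .53 102 0 82
```

```text
time_s: 15.22
ee_pos: [0.5538, -0.1789, 0.3551]
eef_rot: [2.27, -0.001, 1.431]
force: [-1.0, 0.2, -0.5]
grip_width: 0.0476
grip_force: 25.0
q [-0.503 -0.135  1.868  0.482  0.627 -0.64 ] ee [ 0.5538 -0.1789  0.3551] rpy [130.1  -0.   82. ] grasp [ 0.5395 -0.1769  0.3672] w 0.04762477909779738 gf 24.99989142321283 F [-1.   0.2 -0.5] t 15.225
shift(units, ee to target, now axes) [-0.03  0.06  0.01] turn [ 4.99 -0.   -0.  ]
q [-0.503 -0.135  1.868  0.482  0.627 -0.64 ] ee [ 0.5538 -0.1789  0.3551] rpy [130.1  -0.   82. ] grasp [ 0.5395 -0.1769  0.3672] w 0.04762477909779738 gf 24.99989142321283 F [-1.   0.2 -0.5] t 15.225
shift(units, ee to target, now axes) [-0.03  4.79 -3.17] turn [-2.81  0.   -0.  ]
```

```bash
python3 -m inch '-1 0 .5 -.4 0 0 0;-1 0 .5 -.4 0 0 0;-1 0 .5 -.4 0 0 0;-1 0 0 0 -.5 0 0;-1 0 0 0 -.5 0 0;-1 0 0 0 -.5 0 0;-1 0 0 0 -.5 0 0;-1 0 0 0 -.5 0 0;-1 0 0 0 -.5 0 0;-1 0 0 0 0 0 0'
python3 go.py .55 -.18 .43 98 0 82
```

```text
time_s: 16.48
ee_pos: [0.5571, -0.1771, 0.4129]
eef_rot: [1.779, -0.003, 1.441]
force: [-0.5, -0.4, -0.5]
grip_width: 0.0477
grip_force: 25.0
q [-0.564 -0.219  2.078  1.701  0.428 -1.806] ee [ 0.5571 -0.1771  0.4129] rpy [101.9  -0.2  82.5] grasp [ 0.5388 -0.1747  0.4168] w 0.047749424207701785 gf 24.99990969663486 F [-0.5 -0.4 -0.5] t 16.475
shift(units, ee to target, now axes) [-0.13  0.56  0.29] turn [-0.4  -0.06 -0.01]
```

```bash
python3 -m inch '-1 0 0 .1 -.3 0 0;-1 0 0 .1 -.3 0 0;-1 0 0 .1 -.3 0 0;-1 0 0 0 0 0 0;-1 0 0 0 0 0 0;-1 0 0 0 0 0 0'
python3 go.py .55 -.18 .43 90 0 86
python3 - <<'E'
from h import *
out=[]
for n in("scene","top"):
    c=camera(n);np.savez(n+"2.npz",**c);out.append(cv2.resize(c["img"][:,:300] if n=="scene" else c["img"][:,200:500],(400,512)))
    P,_=cloud(c);m=(abs(P[...,0]-.6)<.12)&(abs(P[...,1]+.19)<.03)&(P[...,2]>.33)&(P[...,2]<.5)
    k=m&(P[...,0]>.615);q=P[k];print(n,len(q))
    if len(q)>5: print("shank end pts",q.min(0).round(3),q.max(0).round(3),q[q[:,0]>q[:,0].max()-.012].mean(0).round(3),cv2.fitLine(q.astype(np.float32),cv2.DIST_HUBER,0,.01,.01).ravel().round(3))
cv2.imwrite("pics/f.png",np.hstack(out))
E
```

```text
time_s: 17.23
ee_pos: [0.5655, -0.1787, 0.4123]
eef_rot: [1.621, -0.002, 1.439]
force: [-0.4, 0.5, 0.1]
grip_width: 0.0476
grip_force: 25.0
q [-0.56  -0.158  2.135  2.216  0.545 -2.314] ee [ 0.5655 -0.1787  0.4123] rpy [92.9 -0.1 82.4] grasp [ 0.5469 -0.1762  0.4132] w 0.0476437560214629 gf 24.999833476322237 F [-0.4  0.5  0.1] t 17.225
shift(units, ee to target, now axes) [-0.07  0.6   0.09] turn [-0.29  0.36 -0.02]
scene 72
shank end pts [ 0.616 -0.194  0.403] [ 0.658 -0.181  0.415] [ 0.654 -0.189  0.409] [ 0.984 -0.163 -0.067  0.639 -0.186  0.41 ]
top 114
shank end pts [ 0.616 -0.193  0.407] [ 0.656 -0.181  0.415] [ 0.65  -0.189  0.411] [ 0.989 -0.141 -0.031  0.635 -0.187  0.412]
```

View pics/f.png

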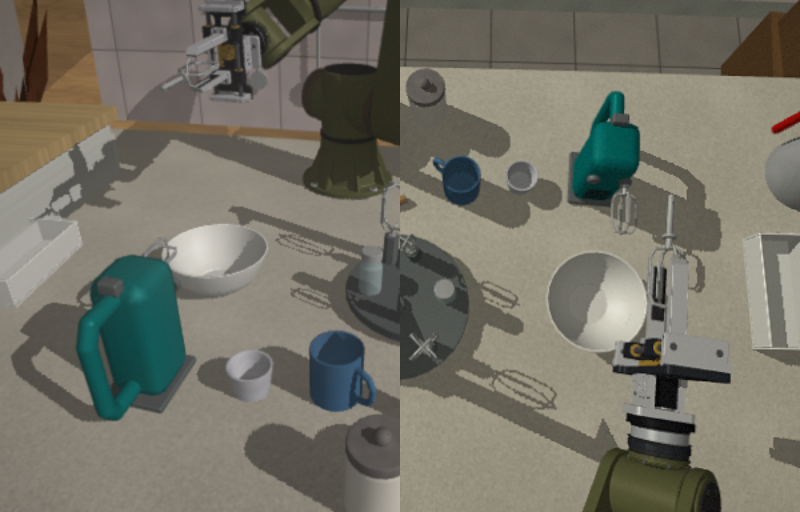

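The beater is level to within about 3°, 4° off the fitted beater, with its shank towards the mixer. Its head is at (0.547, −0.176, 0.413) over the bowl centre (0.548, −0.18), and nothing else has moved. I hand in.

```bash
python3 -c "
from station import ticket;print(ticket.hand_in())"
```

```text
the job is handed in; nothing more can be done
None
```

I handed the job in with the mid-size beater held still in the gripper: about level, its head about 33 cm above the bowl's rim and over the bowl's middle, shank towards the mixer and about 4° off parallel to the fitted beater; no verdict came back.

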